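# Put the foil stock away: carton layer and reels off the unwind bar

## Task

Put the foil stock away on the pallet slab. First, with all the reels still on the bar, set the four foil cartons flat on the slab, each squarely over the patch of its own colour, so that they make the pinwheel layer; then slide every reel off the free end of the unwind bar and set it centred on top of the carton of its own colour. Leave the tins, jar, tape and tools where they are.

Things in the scene. Friction and masses are not known exactly. Their poses are not given: they have to be found in the camera images.
- slab: Wooden pallet slab, 200 x 200 mm, top 22 mm above the table, fixed. Origin under its centre, z up. Four coloured patches (104 x 52 mm) show the pinwheel: gold and red lie lengthwise along the slab's x, silver and green along its y. The finished layer has 6 mm gaps between carton ends and neighbouring sides, and a free 58 x 58 mm square at the middle, room for a finger beside each carton.
- slot_gold (a point): Centre of the gold patch on the slab's top face (22 mm above the table): the gold carton's centre belongs straight above it. Its axes are those of the slab.
- slot_silver (a point): Centre of the silver patch on the slab's top face (22 mm above the table): the silver carton's centre belongs straight above it. Its axes are those of the slab.
- slot_red (a point): Centre of the red patch on the slab's top face (22 mm above the table): the red carton's centre belongs straight above it. Its axes are those of the slab.
- slot_green (a point): Centre of the green patch on the slab's top face (22 mm above the table): the green carton's centre belongs straight above it. Its axes are those of the slab.
- carton_gold_mid (a point): Centre of the gold carton: a closed dark grey box 110 x 58 x 50 mm (x length, y width, z height) with gold labels on top and sides, about 0.2 kg, loose on the clear stretch of table at the robot's right. The two ways round are alike.
- carton_silver_mid (a point): Centre of the silver carton: a closed dark grey box 110 x 58 x 50 mm (x length, y width, z height) with silver labels on top and sides, about 0.2 kg, loose on the clear stretch of table at the robot's right. The two ways round are alike.
- carton_red_mid (a point): Centre of the red carton: a closed dark grey box 110 x 58 x 50 mm (x length, y width, z height) with red labels on top and sides, about 0.2 kg, loose on the clear stretch of table at the robot's right. The two ways round are alike.
- carton_green_mid (a point): Centre of the green carton: a closed dark grey box 110 x 58 x 50 mm (x length, y width, z height) with green labels on top and sides, about 0.2 kg, loose on the clear stretch of table at the robot's right. The two ways round are alike.
- stand: Blue unwind stand, fixed to the table. Origin at the foot of the post, on the table; a round steel bar, 18 mm thick, sticks out level from its post along the stand's -x, axis 170 mm above the table, and ends free. The post's top is 207 mm high; the base plate is 12 mm high, from x = -100 to 60 mm, y = -70 to 70 mm.
- bar_root (a point): Point on the bar's axis near the post (at the stand's x = 0, 4 mm from the post's face). Axes as the stand.
- bar_end (a point): Tip of the bar's free end, on its axis, 239 mm from bar_root. Axes as the stand.
- reel_gold_mid (a point): Centre of the gold foil reel (may be absent): a gold drum 46 mm across between two square white end plates 54 x 54 x 5 mm, 56 mm long over all along its own x, with a bore 26 mm wide right through along x, about 0.16 kg, loose. It starts hanging on the bar, its x along the bar, its centre 4 mm below the bar's axis; the drum between the plates is 46 mm long.
- reel_red_mid (a point): Centre of the red foil reel (may be absent): a red drum 46 mm across between two square white end plates 54 x 54 x 5 mm, 56 mm long over all along its own x, with a bore 26 mm wide right through along x, about 0.16 kg, loose. It starts hanging on the bar, its x along the bar, its centre 4 mm below the bar's axis; the drum between the plates is 46 mm long.
- reel_green_mid (a point): Centre of the green foil reel (may be absent): a green drum 46 mm across between two square white end plates 54 x 54 x 5 mm, 56 mm long over all along its own x, with a bore 26 mm wide right through along x, about 0.16 kg, loose. It starts hanging on the bar, its x along the bar, its centre 4 mm below the bar's axis; the drum between the plates is 46 mm long.
- ink_tin: Blue-labelled ink tin, 70 mm across, 75 mm high. Origin at its underside. Not part of the job: leave it alone.
- ink_jar: Ink jar, 60 mm across, 80 mm high. Origin at its underside. Not part of the job: leave it alone.
- tape: Roll of orange tape lying flat, 84 mm across, 24 mm high. Origin at its underside. Not part of the job: leave it alone.
- spatula: Ink spatula lying on the table, handle to its -x. Origin at its underside. Not part of the job: leave it alone.
- small_tin: Small red-labelled tin, 52 mm across, 45 mm high, standing under the bar. Origin at its underside. Not part of the job: leave it alone.
- brush: Brush lying on the table, handle to its -x. Origin at its underside. Not part of the job: leave it alone.
Not all that is in view belongs to the job. Leave any purple look-alike of the part that bears carton_gold_mid alone.

How it is judged (in metres and radians):
On the way:
1. all four cartons lie in their places on the slab while every reel is still on the bar (horizontal distance between carton_gold_mid and slot_gold below 0.01 m and angle between the x axis of each of carton_gold_mid, carton_red_mid and the x axis of slab, either way round below 0.12 rad and z of carton_gold_mid in the frame of slab between 0.043 and 0.053 m and horizontal distance between carton_silver_mid and slot_silver below 0.01 m and angle between the x axis of each of carton_silver_mid, carton_green_mid and the y axis of slab, either way round below 0.12 rad and z of carton_silver_mid in the frame of slab between 0.043 and 0.053 m and horizontal distance between carton_red_mid and slot_red below 0.01 m and z of carton_red_mid in the frame of slab between 0.043 and 0.053 m and horizontal distance between carton_green_mid and slot_green below 0.01 m and z of carton_green_mid in the frame of slab between 0.043 and 0.053 m and x of reel_gold_mid in the frame of stand between -0.235 and 0 m and z of reel_gold_mid in the frame of bar_root between -0.015 and 0.015 m and x of reel_red_mid in the frame of stand between -0.235 and 0 m and z of reel_red_mid in the frame of bar_root between -0.015 and 0.015 m and x of reel_green_mid in the frame of stand between -0.235 and 0 m and z of reel_green_mid in the frame of bar_root between -0.015 and 0.015 m), for 0.2 s.
At the end, for the whole second after the job is handed in: Every carton lies flat on the slab within 10 mm of the centre of its own patch and within 0.12 rad of its direction (either way round); every reel rests on the carton of its own colour, its centre within 15 mm of the carton's centre seen from above; all at rest (horizontal distance between carton_gold_mid and slot_gold below 0.01 m and angle between the x axis of each of carton_gold_mid, carton_red_mid and the x axis of slab, either way round below 0.12 rad and z of carton_gold_mid in the frame of slab between 0.043 and 0.053 m and horizontal distance between carton_silver_mid and slot_silver below 0.01 m and angle between the x axis of each of carton_silver_mid, carton_green_mid and the y axis of slab, either way round below 0.12 rad and z of carton_silver_mid in the frame of slab between 0.043 and 0.053 m and horizontal distance between carton_red_mid and slot_red below 0.01 m and z of carton_red_mid in the frame of slab between 0.043 and 0.053 m and horizontal distance between carton_green_mid and slot_green below 0.01 m and z of carton_green_mid in the frame of slab between 0.043 and 0.053 m and linear speed of each of carton_gold, carton_silver, carton_red, carton_green, reel_gold, reel_red, reel_green below 0.02 m/s and horizontal distance between reel_gold_mid and carton_gold_mid below 0.015 m and z of reel_gold_mid in the frame of slab between 0.094 and 0.112 m and horizontal distance between reel_red_mid and carton_red_mid below 0.015 m and z of reel_red_mid in the frame of slab between 0.094 and 0.112 m and horizontal distance between reel_green_mid and carton_green_mid below 0.015 m and z of reel_green_mid in the frame of slab between 0.094 and 0.112 m); the robot touches nothing.
It fails at once if a tin, jar, tape roll or tool that is not part of the job is shifted by more than 40 mm (distance of any of ink_tin, ink_jar, tape, spatula, small_tin, brush from where it was at the start of the episode above 0.04 m).
Of reel_gold, reel_red, reel_green only 2 to 3 are there at a start; the rules pass over those that are not, and their reading is None.
At some moment in a run one of carton_gold, carton_silver, carton_red, carton_green may be knocked a few centimetres aside while the robot is not near it.
Once in a run the grip may slacken for a moment while it holds something.
It also fails if it takes over 210 s, if anything falls off the work surface, if the arm or the gripper's body presses on something with over 40 N, if the wrist force passes 120 N, or if a joint passes its speed limit or range.

## Robot

A 7-joint arm with a two-finger parallel gripper is mounted at the origin on the work surface. World frame = base frame: x ahead of the robot, y to its left, z up, the work surface at z = 0. Lengths are in mm, angles in rad, forces in N, time in s.
With the tool pointing down it reaches from about 400 to 875 mm from the base axis. Payload 4.4 kg.
Tool frame: the origin (TCP) lies between the finger pads; the fingertips stand 14 mm ahead of it and the grasp point (between the pads) lies 5 mm behind it (bot.tip_reach is the distance from the TCP to the fingertips, in mm); z points along the fingers, y is the line along which they close (so a half turn about z gives the same grasp; the last joint's range is limited). The gripper opens to 85 mm and grips with 20 to 120 N. Pads are 22 mm wide; open, the fingers measure 114 mm over their backs; the gripper's body (76 mm by 85 mm) begins 54 mm behind the grasp point. The pads swing forward as they close: fully open they stand 13 mm farther back than shut.
Start: joints at [1.118, 0.628, 0.038, 1.517, -0.027, 0.996, -0.02], TCP at [245.225, -601.982, 245.313] pointing down, gripper open.
Joint ranges: [-3.06, 3.06], [-0.37, 2.12], [-1.25, 1.32], [0.18, 2.47], [-1.1, 4.24], [0.23, 1.98], [-2.94, 2.94]. Speed limits (rad/s): [2.57, 2.57, 3.14, 3.14, 3.14, 3.14, 3.14].

## Interface

Orientations are given as a 3x3 rotation matrix whose columns are the frame's x, y, z axes.
In Python, from workcell import bot, vision gives the robot as it stands.
- The arm moves only by the shell command python3 -m crank 'ROWS' [OPENING] [FORCE]. ROWS is JSON, a list of rows, each a list of 6 numbers: the shift along the world's x, y, z in m, then the turn, a rotation vector about the world's x, y, z in degrees. In form: [[tx, ty, tz, ax, ay, az], ...]. A call has 1 to 20 rows; each row shifts and turns the commanded pose from where the row before left it; what a row does not reach is not made up. A row lasts 1/12 s, in which the tool goes at most 41.7 mm and 7.16 degrees, less where a joint would pass 70% of its speed; a pose out of reach is approached as far as the arm can. A call is refused whole if a number of a shift passes 0.0417 or a number of a turn 7.16, either way. A call with a gripper value outside its range is refused whole. OPENING is the opening, from 0 (shut) to 1 (fully open), set as the call begins (- or left out, the last holds). The fingers move at their own pace and stop on an object; FORCE is the grip in N (left out, the last holds). Time passes only in rows, so rows that do not move let the fingers close. It gives the time, the measured TCP pose, the force, the opening and the grip force at its end, in the units of the state.
- bot.get_obs(): the state, without advancing time (a new reading comes with each control period).
- vision.read_camera(name): name is "scene" or "top" or "wrist"; returns a dict with "img" (420x560x3 uint8, red, green, blue), "mtx" (3x3 intrinsics, pixels), "rvec" (rotation vector, rad) and "tvec" (3), from world to camera coordinates, as OpenCV has them; the wrist camera has in their place "T_tool_cam" (4x4, takes a point from camera to tool coordinates, whose origin is the TCP and whose axes are the flange's). Camera axes: x right, y down, z forward; pixel columns grow to the right and rows downward; lengths in mm; the calibration is good to about 2 mm. A picture is of the moment at which its call begins: read the wrist's pose just before it. There is no depth.
- bot.job_done(): hands the job in; it is judged then, once.
The state is a dict: "t": time; "joint_positions": joint angles; "dq": joint speeds; "joint_torque": joint torques, N m; "ee_pos": TCP position; "tcp_rot": TCP orientation; "ft_force": force on the tool from outside, world axes, zero at the start; "wrist_torque": the same for the moment, N m; "grip_width": finger opening in mm; "finger_force": force on a finger pad.
Only numpy, scipy, OpenCV 4.12 (cv2) and the standard library are available. Lean on these libraries where they do the work, as an engineer would, in place of code of your own. Each camera call takes 0.05 s, during which the arm holds its last target. There are 200 camera calls.

## Working session

There is one attempt and no reset: what is moved stays moved. The work goes in short steps, Python scripts to look and compute and a shell command to move; the robot and the scene stay as the last step left them, time stands still between calls to the robot, and variables do not carry over. Pictures are saved under pics/ and viewed, at most 15 in all, crops included, and the job is handed in when it is done.

```bash
ls; mkdir -p pics
python3 - <<'E'
from workcell import bot, vision
import cv2
for n in ("scene","top","wrist"):
    c=vision.read_camera(n); cv2.imwrite(f"pics/{n}0.png",c["img"][:,:,::-1])
    print(n,{k:(v.tolist() if hasattr(v,'tolist') else v) for k,v in c.items() if k!="img"})
o=bot.get_obs(); print(o)
E
```

```text
pics
scene {'mtx': [[429.45940375318537, 0.0, 278.79502171532226], [0.0, 429.45940375318537, 210.91208349104582], [0.0, 0.0, 1.0]], 'rvec': [0.9311442311561204, 2.7076854213722097, -0.7691274047658797], 'tvec': [463.02420046082534, -235.11503913965282, 1580.7248685771401]}
top {'mtx': [[462.36079442315776, 0.0, 284.71882279080376], [0.0, 462.36079442315776, 212.05267483828695], [0.0, 0.0, 1.0]], 'rvec': [2.1703647931785146, -2.1724618689504602, 0.10336321001512225], 'tvec': [-20.01615774731152, 607.3153167287911, 1509.8103823956233]}
wrist {'mtx': [[350.30999828630064, 0.0, 282.2643761617253], [0.0, 350.30999828630064, 205.83053478160448], [0.0, 0.0, 1.0]], 'T_tool_cam': [[0.0005178262043214791, -0.9507007502654639, -0.31010936022748975, 79.80650827790299], [0.9999998019749162, 0.0006032052401279508, -0.00017942564691957995, -0.23606656154806505], [0.00035763968824537034, -0.31010920590675656, 0.9507008743583499, -129.66146213793087], [0.0, 0.0, 0.0, 1.0]]}
{'t': 0.15, 'joint_positions': array([ 1.11820788,  0.6291568 ,  0.03840526,  1.5180993 , -0.02698377,
        0.99630208, -0.01996818]), 'dq': array([-7.03510945e-04, -1.91750141e-03,  2.74085470e-04, -4.95876193e-03,
       -1.24779037e-03, -1.11874827e-03,  6.68581043e-07]), 'joint_torque': array([ 2.03292650e-03, -5.63804054e+01,  1.22852582e+00, -1.93650663e+01,
        1.13106807e-02,  7.49411382e-03,  5.97186659e-05]), 'ee_pos': array([ 245.07564232, -601.55630309,  244.59702278]), 'tcp_rot': array([[ 9.26096453e-01,  3.77286450e-01, -5.42546787e-04],
       [ 3.77286840e-01, -9.26095478e-01,  1.34374451e-03],
       [ 4.52646991e-06, -1.44913279e-03, -9.99998950e-01]]), 'ft_force': array([ 0.33056499,  0.0089678 , -0.11924471]), 'wrist_torque': array([-0.01667573, -0.03022657,  0.00696492]), 'finger_force': 0.0, 'grip_width': 85.45957675293981}
```

View pics/top0.png

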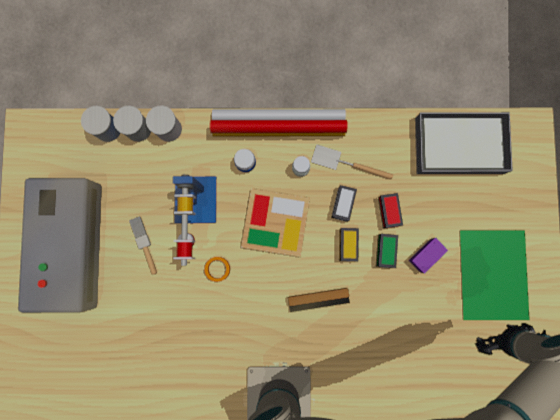

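View pics/scene0.png

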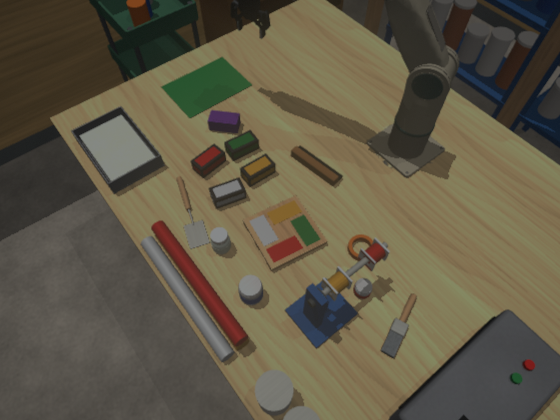

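The top view shows silver at (344,203), red at (391,211), gold at (349,245) and green at (387,251), with the slab at (276,223). The gold reel is at (184,203) and the red reel at (184,250). I see no green reel.
Possible mix-ups for the gold carton are the purple box (429,255), the brown block (318,299), the slab's gold patch (291,234) and the gold reel (184,203). I choose the grey box with the gold label at (349,245).

```bash
cat > h.py <<'E'
from workcell import bot, vision
import cv2, numpy as np
HSV={'gold':((18,120,90),(30,255,255)),'red':((172,150,70),(180,255,255)),'green':((60,120,40),(85,255,255)),'silver':((0,0,150),(179,45,255))}
def cam(n):
    o=bot.get_obs(); c=vision.read_camera(n)
    if n=='wrist':
        T=np.eye(4); T[:3,:3]=o['tcp_rot']; T[:3,3]=o['ee_pos']; T=T@c['T_tool_cam']; R=T[:3,:3]; C=T[:3,3]
    else:
        R=cv2.Rodrigues(c['rvec'])[0].T; C=-R@np.ravel(c['tvec'])
    c.update(R=R,C=C); return c
def ray(c,px):
    p=np.asarray(px,float).reshape(-1,2); d=np.c_[p,np.ones(len(p))]@np.linalg.inv(c['mtx']).T@c['R'].T
    return d
def onto(c,px,z):
    d=ray(c,px); return c['C']+d*((z-c['C'][2])/d[:,2])[:,None]
def proj(c,P):
    q=(np.atleast_2d(P)-c['C'])@c['R']@c['mtx'].T; return q[:,:2]/q[:,2:]
def mask(c,col):
    h=cv2.cvtColor(c['img'],cv2.COLOR_RGB2HSV); lo,hi=HSV[col]; m=cv2.inRange(h,lo,hi)
    if col=='red': m|=cv2.inRange(h,(0,150,70),(6,255,255))
    return m
def blobs(c,col,z,amin=60,box=None):
    """[(px centre, xyz, L, W, angle deg of long side)] of colour blobs, as seen on plane z"""
    m=mask(c,col)
    if box: b=np.zeros_like(m); b[box[1]:box[3],box[0]:box[2]]=1; m=m*b
    out=[]
    for k in cv2.findContours(m,cv2.RETR_EXTERNAL,cv2.CHAIN_APPROX_NONE)[0]:
        if cv2.contourArea(k)<amin: continue
        (u,v)=cv2.minAreaRect(k)[0]; P=onto(c,k.reshape(-1,2),z)[:,:2].astype(np.float32)
        q=cv2.boxPoints(cv2.minAreaRect(P)); a,b=q[1]-q[0],q[2]-q[1]
        if np.hypot(*a)<np.hypot(*b): a,b=b,a
        out.append(((round(u),round(v)),q.mean(0).round(1),round(float(np.hypot(*a)),1),round(float(np.hypot(*b)),1),round(np.degrees(np.arctan2(a[1],a[0]))%180,1)))
    return out
E
python3 - <<'E'
from h import *
c=cam('top'); print('C',c['C'].round(0))
for col in HSV:
    print(col,'slab'); [print('  ',b) for b in blobs(c,col,22,60,(238,185,315,260))]
    print(col,'carton'); [print('  ',b) for b in blobs(c,col,50,60,(325,180,415,275))]
    print(col,'reel'); [print('  ',b) for b in blobs(c,col,180,30,(165,170,205,275))]
cv2.imwrite('pics/crop1.png',cv2.resize(c['img'][170:285,160:450,::-1],None,fx=2.7,fy=2.7,interpolation=cv2.INTER_CUBIC))
E
```

```text
C [ 459.  -22. 1561.]
gold slab
   ((291, 234), array([534.1, -41.5], dtype=float32), 107.6, 56.0, np.float32(171.2))
gold carton
   ((349, 244), array([ 500.1, -231.5], dtype=float32), 89.3, 41.7, np.float32(175.7))
gold reel
   ((184, 204), array([618.9, 280.7], dtype=float32), 45.6, 39.4, np.float32(89.9))
red slab
   ((260, 210), array([615.5,  62.9], dtype=float32), 101.1, 50.0, np.float32(170.9))
red carton
   ((392, 210), array([ 612.4, -372.3], dtype=float32), 88.9, 40.2, np.float32(8.1))
red reel
   ((185, 249), array([482.5, 276.6], dtype=float32), 47.5, 41.6, np.float32(89.9))
green slab
   ((263, 238), array([522.5,  51.6], dtype=float32), 98.6, 47.0, np.float32(80.5))
green carton
   ((388, 250), array([ 479.4, -357.3], dtype=float32), 88.3, 40.0, np.float32(174.8))
green reel
silver slab
   ((287, 206), array([626.8, -29.7], dtype=float32), 104.8, 53.6, np.float32(80.7))
silver carton
   ((344, 202), array([ 637.7, -217. ], dtype=float32), 87.8, 39.8, np.float32(165.8))
silver reel
   ((182, 228), array([545.2, 285.8], dtype=float32), 77.9, 53.8, np.float32(179.9))
```

View pics/crop1.png

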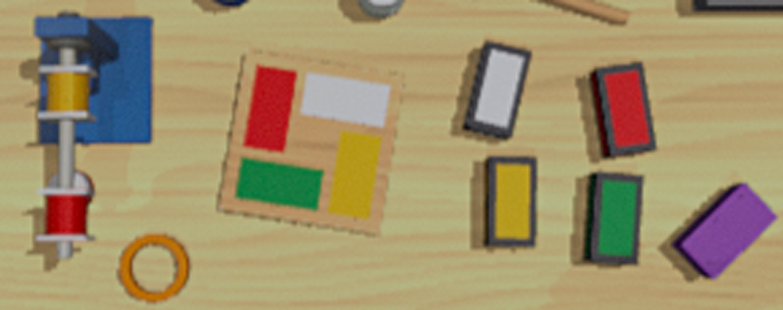

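The crop confirms the four grey cartons and the purple look-alike, and the sizes match (labels 88x40, patches about 104x52). The slab centre is (574.7, 10.8) with its x axis at -9.1°. I'll go above the gold carton, with the grip 20 mm toward its inner end.

```bash
python3 -m crank '[[0.0229,0.03075,-0.0121,0,0,-2.2],[0.0229,0.03075,-0.0121,0,0,-2.2],[0.0229,0.03075,-0.0121,0,0,-2.2],[0.0229,0.03075,-0.0121,0,0,-2.2],[0.0229,0.03075,-0.0121,0,0,-2.2],[0.0229,0.03075,-0.0121,0,0,-2.2],[0.0229,0.03075,-0.0121,0,0,-2.2],[0.0229,0.03075,-0.0121,0,0,-2.2],[0.0229,0.03075,-0.0121,0,0,-2.2],[0.0229,0.03075,-0.0121,0,0,-2.2],[0.0229,0.03075,-0.0121,0,0,-2.2],[0.0229,0.03075,-0.0121,0,0,-2.2],[0,0,0,0,0,0],[0,0,0,0,0,0]]' 1 40
cat >> h.py <<'E'
def pose():
    o=bot.get_obs(); R=o['tcp_rot']; print('t',round(o['t'],2),'tcp',o['ee_pos'].round(1),'toolx',round(np.degrees(np.arctan2(R[1,0],R[0,0])),1),'tilt',R[:2,2].round(3),'w',round(o['grip_width'],1),'ff',round(o['finger_force'],1),'F',o['ft_force'].round(1))
E
python3 - <<'E'
from h import *
pose(); c=cam('wrist'); [print(b) for b in blobs(c,'gold',50,400)]
cv2.imwrite('pics/w1.png',c['img'][:,:,::-1])
E
```

```text
t: 1.37
ee_pos: [521.5, -229.2, 99.0]
tcp_rot: [[0.998, -0.067, -0.001], [-0.067, -0.998, 0.002], [-0.001, -0.002, -1.0]]
ft_force: [-0.5, 0.6, -0.5]
grip_width: 85.2
finger_force: 0.0
t 1.37 tcp [ 521.5 -229.2   99. ] toolx -3.8 tilt [-0.001  0.002] w 85.2 ff 0.0 F [-0.5  0.6 -0.5]
((289, 272), array([ 499.3, -231.7], dtype=float32), 90.3, 41.6, np.float32(178.3))
((286, 173), array([ 560.6, -233.5], dtype=float32), 37.1, 5.3, np.float32(88.5))
((18, 222), array([538.5, -84.7], dtype=float32), 92.5, 20.0, np.float32(162.1))
```

View pics/w1.png

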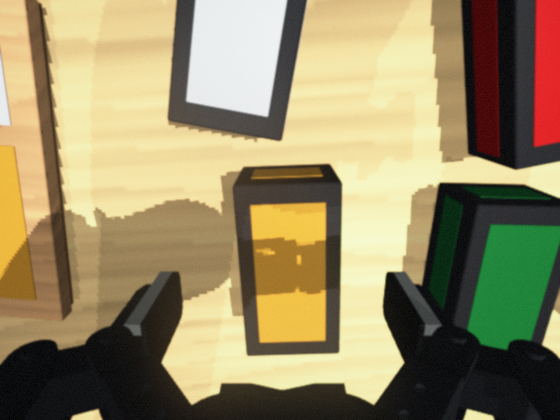

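The wrist view shows the gold label at (289,272), giving centre (499,-232), which agrees with the top view. Descending to grip.

```bash
python3 -m crank '[[-0.001,-0.0015,-0.025,0,0,0.5],[-0.001,-0.0015,-0.025,0,0,0.5],[0,0,-0.024,0,0,0],[0,0,0,0,0,0],[0,0,0,0,0,0]]' 1 50 >/dev/null
python3 -m crank '[[0,0,0,0,0,0],[0,0,0,0,0,0],[0,0,0,0,0,0],[0,0,0,0,0,0],[0,0,0,0,0,0],[0,0,0,0,0,0],[0,0,0,0,0,0],[0,0,0,0,0,0]]' 0 50; python3 -c "
from h import *
pose()
c=np.array([574.7,10.8]);t=np.radians(-9.1);x=np.array([np.cos(t),np.sin(t)]);y=np.array([-x[1],x[0]])
for n,a,b in (('gold',-32,-58),('silver',58,-32),('red',32,58),('green',-58,32)):
  i=(20*np.sign(-a),0) if n in('gold','red') else (0,20*np.sign(-b))
  print(n,'slot',(c+a*x+b*y).round(1),'grip',(c+(a+i[0])*x+(b+i[1])*y).round(1))"
```

```text
t: 2.5
ee_pos: [519.1, -236.3, 28.1]
tcp_rot: [[0.998, -0.057, 0.003], [-0.057, -0.998, -0.001], [0.003, 0.001, -1.0]]
ft_force: [-1.2, 1.5, 6.8]
grip_width: 57.4
finger_force: 54.9
t 2.5 tcp [ 519.1 -236.3   28.1] toolx -3.3 tilt [ 0.003 -0.001] w 57.4 ff 54.9 F [-1.2  1.5  6.8]
gold slot [533.9 -41.4] grip [553.7 -44.6]
silver slot [626.9 -30. ] grip [630.1 -10.2]
red slot [615.5  63. ] grip [595.7  66.2]
green slot [522.5  51.6] grip [519.3  31.8]
```

```bash
python3 -m crank '[[0,0,0.03,0,0,0],[0,0,0.03,0,0,0],[0,0,0.03,0,0,0],[0.0044,0.0239,0,0,0,-0.73],[0.0044,0.0239,0,0,0,-0.73],[0.0044,0.0239,0,0,0,-0.73],[0.0044,0.0239,0,0,0,-0.73],[0.0044,0.0239,0,0,0,-0.73],[0.0044,0.0239,0,0,0,-0.73],[0.0044,0.0239,0,0,0,-0.73],[0.0044,0.0239,0,0,0,-0.73],[0,0,-0.02,0,0,0],[0,0,-0.02,0,0,0],[0,0,-0.015,0,0,0],[0,0,0,0,0,0],[0,0,0,0,0,0],[0,0,0,0,0,0]]' ; python3 -c "
from h import *
pose()
c=cam('wrist');cv2.imwrite('pics/w2.png',c['img'][:,:,::-1])
for k in ('gold','silver','red','green'):
  print(k,[b for b in blobs(c,k,22,300)])
print([b for b in blobs(c,'gold',85,300)])
"
```

```text
t: 3.92
ee_pos: [553.9, -45.1, 62.1]
tcp_rot: [[0.987, -0.158, 0.002], [-0.158, -0.987, -0.0], [0.002, 0.0, -1.0]]
ft_force: [0.4, -0.6, -2.3]
grip_width: 57.4
finger_force: 55.3
t 3.92 tcp [553.9 -45.1  62.1] toolx -9.1 tilt [ 0.002 -0.   ] w 57.4 ff 55.3 F [ 0.4 -0.6 -2.3]
gold [((282, 324), array([504.5, -37.1], dtype=float32), 86.3, 64.7, np.float32(170.9)), ((283, 208), array([576.6, -48.9], dtype=float32), 55.6, 10.2, np.float32(80.3))]
silver [((222, 111), array([627. , -29.5], dtype=float32), 105.5, 52.7, np.float32(80.9))]
red [((44, 160), array([615.6,  64.5], dtype=float32), 104.9, 52.7, np.float32(170.8))]
green [((98, 323), array([523.4,  63.2], dtype=float32), 83.4, 51.4, np.float32(80.9))]
[((282, 324), array([551.9, -44.6], dtype=float32), 54.3, 40.7, np.float32(170.9)), ((283, 208), array([597.3, -52.1], dtype=float32), 35.0, 6.4, np.float32(80.3))]
```

View pics/w2.png

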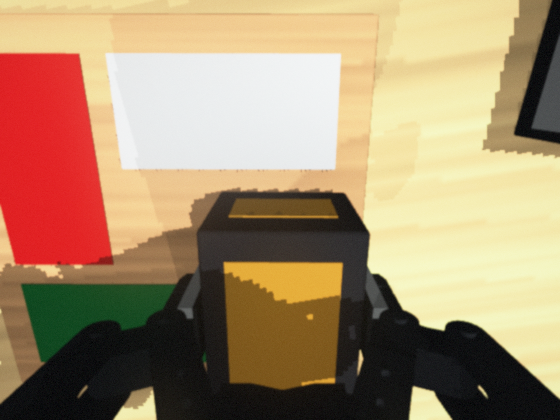

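The wrist view shows the carton held square over the gold patch. The silver patch (222,111) and red patch (44,160) match the top-view slots to 1 mm. Lowering and releasing.

```bash
python3 -m crank '[[0,0,-0.006,0,0,0],[0,0,-0.005,0,0,0],[0,0,-0.002,0,0,0],[0,0,0,0,0,0],[0,0,0,0,0,0]]'
python3 -m crank '[[0,0,0,0,0,0],[0,0,0,0,0,0],[0,0,0,0,0,0],[0,0,0,0,0,0],[0,0,0.03,0,0,0],[0,0,0.03,0,0,0],[0,0,0.03,0,0,0],[0.0147,-0.0253,0,0,0,-0.73],[0.0147,-0.0253,0,0,0,-0.73],[0.0147,-0.0253,0,0,0,-0.73],[0.0147,-0.0253,0,0,0,-0.73],[0.0147,-0.0253,0,0,0,-0.73],[0.0147,-0.0253,0,0,0,-0.73],[0.0147,-0.0253,0,0,0,-0.73],[0,0,-0.03,0,0,0],[0,0,0,0,0,0],[0,0,0,0,0,0],[0,0,0,0,0,0]]' 1 >/dev/null
cat >> h.py <<'E'
def survey():
    c=cam('top')
    for col in HSV:
        print(col,'slab72',[b[1:] for b in blobs(c,col,72,60,(238,185,315,260))],'tbl50',[b[1:] for b in blobs(c,col,50,60,(318,180,415,275))])
    return c
E
python3 -c "
from h import *
pose(); survey()
c=cam('wrist');print([b for b in blobs(c,'silver',50,800)])
"
```

```text
t: 4.38
ee_pos: [553.9, -44.9, 49.9]
tcp_rot: [[0.987, -0.158, 0.002], [-0.158, -0.987, 0.001], [0.002, -0.001, -1.0]]
ft_force: [-3.2, 1.0, 13.8]
grip_width: 57.6
finger_force: 52.9
t 5.88 tcp [ 656.2 -221.   108.3] toolx -14.1 tilt [-0.     0.001] w 85.3 ff 0.0 F [-0.4 -0.2  0.7]
gold slab72 [(array([534.8, -41.5], dtype=float32), 89.0, 40.7, np.float32(170.5))] tbl50 []
red slab72 [(array([610.5,  60.4], dtype=float32), 97.8, 48.1, np.float32(170.7))] tbl50 [(array([ 612.4, -372.3], dtype=float32), 88.9, 40.2, np.float32(8.1))]
green slab72 [(array([520.6,  48.9], dtype=float32), 95.9, 46.0, np.float32(80.5))] tbl50 [(array([ 479.4, -357.3], dtype=float32), 87.7, 40.0, np.float32(174.8))]
silver slab72 [(array([624.6, -10. ], dtype=float32), 61.9, 51.9, np.float32(80.7))] tbl50 []
[((284, 310), array([ 607.4, -209.4], dtype=float32), 40.6, 28.5, np.float32(76.0)), ((21, 318), array([641.7, -45.9], dtype=float32), 56.1, 25.2, np.float32(151.9)), ((284, 223), array([ 663.5, -223.7], dtype=float32), 40.4, 33.3, np.float32(75.9)), ((167, 36), array([ 772.7, -192.5], dtype=float32), 110.9, 32.7, np.float32(72.8))]
```

Gold is placed at (534.8,-41.5), about 1 mm from its slot. Silver next.

```bash
python3 -m crank '[[0,0,-0.03,0,0,0],[0,0,-0.03,0,0,0],[0,0,-0.022,0,0,0],[0,0,0,0,0,0],[0,0,0,0,0,0]]' 1 >/dev/null
python3 -m crank '[[0,0,0,0,0,0],[0,0,0,0,0,0],[0,0,0,0,0,0],[0,0,0,0,0,0],[0,0,0,0,0,0],[0,0,0,0,0,0],[0,0,0,0,0,0]]' 0 50
python3 -m crank '[[0,0,0.03,0,0,0],[0,0,0.03,0,0,0],[0,0,0.03,0,0,0],[-0.00186,0.01512,0,0,0,6.79],[-0.00186,0.01512,0,0,0,6.79],[-0.00186,0.01512,0,0,0,6.79],[-0.00186,0.01512,0,0,0,6.79],[-0.00186,0.01512,0,0,0,6.79],[-0.00186,0.01512,0,0,0,6.79],[-0.00186,0.01512,0,0,0,6.79],[-0.00186,0.01512,0,0,0,6.79],[-0.00186,0.01512,0,0,0,6.79],[-0.00186,0.01512,0,0,0,6.79],[-0.00186,0.01512,0,0,0,6.79],[-0.00186,0.01512,0,0,0,6.79],[-0.00186,0.01512,0,0,0,6.79],[-0.00186,0.01512,0,0,0,6.79],[0,0,0,0,0,0],[0,0,0,0,0,0]]'
python3 -m crank '[[0,0,-0.03,0,0,0],[0,0,-0.025,0,0,0],[0,0,0,0,0,0],[0,0,0,0,0,0],[0,0,0,0,0,0]]'; python3 -c "
from h import *
pose()
c=cam('wrist');cv2.imwrite('pics/w3.png',c['img'][:,:,::-1])
print([b for b in blobs(c,'silver',84,400)],[b for b in blobs(c,'red',22,400)])
"
```

```text
t: 6.98
ee_pos: [657.8, -222.5, 28.8]
tcp_rot: [[0.97, -0.245, 0.004], [-0.245, -0.97, -0.001], [0.004, 0.0, -1.0]]
ft_force: [-0.2, 0.3, 6.9]
grip_width: 57.2
finger_force: 55.4
t: 8.57
ee_pos: [630.0, -9.6, 116.5]
tcp_rot: [[0.16, 0.987, 0.0], [0.987, -0.16, 0.0], [0.0, 0.0, -1.0]]
ft_force: [0.0, -0.1, -2.2]
grip_width: 57.4
finger_force: 55.2
t: 8.98
ee_pos: [631.0, -11.2, 62.2]
tcp_rot: [[0.161, 0.987, 0.002], [0.987, -0.161, -0.001], [-0.0, 0.002, -1.0]]
ft_force: [-0.3, 0.2, -2.1]
grip_width: 57.4
finger_force: 55.0
t 8.98 tcp [631.  -11.2  62.2] toolx 80.7 tilt [ 0.002 -0.001] w 57.4 ff 55.0 F [-0.3  0.2 -2.1]
[((283, 360), array([628.1, -28.1], dtype=float32), 42.6, 26.6, np.float32(179.9)), ((536, 332), array([721.8, -30.9], dtype=float32), 23.1, 8.4, np.float32(50.6)), ((260, 276), array([626.7,   8.7], dtype=float32), 24.4, 7.4, np.float32(170.7))] [((221, 109), array([615.5,  63.1], dtype=float32), 104.8, 52.4, np.float32(170.8))]
```

View pics/w3.png

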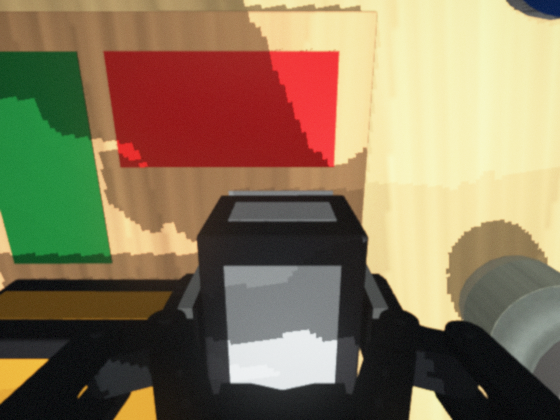

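The wrist view shows silver over its patch, with the gold carton intact at left. I'll nudge +2 mm in y, place it, then go to red.

```bash
python3 -m crank '[[0,0.002,-0.006,0,0,0],[0,0,-0.005,0,0,0],[0,0,-0.002,0,0,0],[0,0,0,0,0,0],[0,0,0,0,0,0]]'
python3 -m crank '[[0,0,0,0,0,0],[0,0,0,0,0,0],[0,0,0,0,0,0],[0,0,0,0,0,0],[0,0,0.03,0,0,0],[0,0,0.03,0,0,0],[0,0,0.03,0,0,0]]' 1 >/dev/null
python3 -m crank '[[-0.00313,-0.0306,0,0,0,-6.05],[-0.00313,-0.0306,0,0,0,-6.05],[-0.00313,-0.0306,0,0,0,-6.05],[-0.00313,-0.0306,0,0,0,-6.05],[-0.00313,-0.0306,0,0,0,-6.05],[-0.00313,-0.0306,0,0,0,-6.05],[-0.00313,-0.0306,0,0,0,-6.05],[-0.00313,-0.0306,0,0,0,-6.05],[-0.00313,-0.0306,0,0,0,-6.05],[-0.00313,-0.0306,0,0,0,-6.05],[-0.00313,-0.0306,0,0,0,-6.05],[-0.00313,-0.0306,0,0,0,-6.05],[0,0,-0.03,0,0,0],[0,0,0,0,0,0],[0,0,0,0,0,0],[0,0,0,0,0,0]]' >/dev/null
python3 -c "
from h import *
pose(); survey()
c=cam('wrist');print([b for b in blobs(c,'red',50,800)])
"
```

```text
t: 9.45
ee_pos: [631.3, -7.9, 50.6]
tcp_rot: [[0.159, 0.987, 0.003], [0.987, -0.159, 0.0], [0.001, 0.003, -1.0]]
ft_force: [-2.4, -0.2, 12.7]
grip_width: 57.0
finger_force: 57.1
t 11.37 tcp [ 593.3 -374.2  108.4] toolx 8.4 tilt [0.    0.001] w 85.1 ff 0.0 F [-0.   0.3  0.8]
gold slab72 [(array([535. , -41.8], dtype=float32), 90.6, 41.3, np.float32(170.5))] tbl50 []
red slab72 [(array([610.5,  60. ], dtype=float32), 97.8, 48.3, np.float32(170.5))] tbl50 [(array([ 634.4, -369.6], dtype=float32), 45.4, 41.4, np.float32(10.0))]
green slab72 [(array([520.4,  49.2], dtype=float32), 95.4, 45.5, np.float32(80.5))] tbl50 [(array([ 492. , -345.2], dtype=float32), 74.5, 29.8, np.float32(155.7))]
silver slab72 [(array([627.9, -27.8], dtype=float32), 87.5, 40.7, np.float32(80.7))] tbl50 []
[((284, 200), array([ 612.2, -371.9], dtype=float32), 89.0, 41.0, np.float32(8.2))]
```

```bash
python3 -m crank '[[0,0,-0.03,0,0,0],[0,0,-0.03,0,0,0],[0,0,-0.022,0,0,0],[0,0,0,0,0,0],[0,0,0,0,0,0]]' 1 >/dev/null
python3 -m crank '[[0,0,0,0,0,0],[0,0,0,0,0,0],[0,0,0,0,0,0],[0,0,0,0,0,0],[0,0,0,0,0,0],[0,0,0,0,0,0],[0,0,0,0,0,0]]' 0 50
python3 -m crank '[[0,0,0.03,0,0,0],[0,0,0.03,0,0,0],[0,0,0.035,0,0,0],[0.00025,0.03405,0,0,0,-1.33],[0.00025,0.03405,0,0,0,-1.33],[0.00025,0.03405,0,0,0,-1.33],[0.00025,0.03405,0,0,0,-1.33],[0.00025,0.03405,0,0,0,-1.33],[0.00025,0.03405,0,0,0,-1.33],[0.00025,0.03405,0,0,0,-1.33],[0.00025,0.03405,0,0,0,-1.33],[0.00025,0.03405,0,0,0,-1.33],[0.00025,0.03405,0,0,0,-1.33],[0.00025,0.03405,0,0,0,-1.33],[0.00025,0.03405,0,0,0,-1.33],[0.00025,0.03405,0,0,0,-1.33],[0,0,-0.015,0,0,0],[0,0,0,0,0,0],[0,0,0,0,0,0]]'
python3 -c "
from h import *
pose(); survey()
c=cam('wrist');print([b for b in blobs(c,'red',102,400)])
cv2.imwrite('pics/w4.png',c['img'][:,:,::-1])
"
```

```text
t: 12.47
ee_pos: [594.1, -376.1, 28.8]
tcp_rot: [[0.99, 0.144, 0.004], [0.144, -0.99, -0.002], [0.003, 0.002, -1.0]]
ft_force: [-1.1, 1.4, 7.5]
grip_width: 57.5
finger_force: 55.7
t: 14.05
ee_pos: [595.1, 67.4, 106.0]
tcp_rot: [[0.988, -0.156, -0.001], [-0.156, -0.988, -0.001], [-0.001, 0.001, -1.0]]
ft_force: [0.9, -0.3, -2.6]
grip_width: 57.2
finger_force: 55.0
t 14.05 tcp [595.1  67.4 106. ] toolx -9.0 tilt [-0.001 -0.001] w 57.2 ff 55.0 F [ 0.9 -0.3 -2.6]
gold slab72 [(array([535. , -41.6], dtype=float32), 90.4, 41.9, np.float32(171.2))] tbl50 []
red slab72 [] tbl50 []
green slab72 [(array([518.,  35.], dtype=float32), 67.7, 45.5, np.float32(80.5))] tbl50 [(array([ 479.4, -357.3], dtype=float32), 87.7, 40.0, np.float32(174.8))]
silver slab72 [(array([627.9, -28.1], dtype=float32), 87.1, 40.5, np.float32(80.9))] tbl50 []
[((15, 355), array([575.3, 197. ], dtype=float32), 34.4, 13.7, np.float32(158.4)), ((282, 264), array([599.5,  65.9], dtype=float32), 110.9, 50.7, np.float32(171.1)), ((282, 108), array([668.8,  55.1], dtype=float32), 44.0, 1.4, np.float32(81.0))]
```

```bash
python3 -m crank '[[0.0015,0,-0.025,0,0,0],[0,0,-0.02,0,0,0],[0,0,-0.006,0,0,0],[0,0,-0.005,0,0,0],[0,0,-0.002,0,0,0],[0,0,0,0,0,0],[0,0,0,0,0,0]]'
python3 -m crank '[[0,0,0,0,0,0],[0,0,0,0,0,0],[0,0,0,0,0,0],[0,0,0,0,0,0],[0,0,0.03,0,0,0],[0,0,0.03,0,0,0],[0,0,0.03,0,0,0],[-0.01148,-0.0352,0,0,0,0.33],[-0.01148,-0.0352,0,0,0,0.33],[-0.01148,-0.0352,0,0,0,0.33],[-0.01148,-0.0352,0,0,0,0.33],[-0.01148,-0.0352,0,0,0,0.33],[-0.01148,-0.0352,0,0,0,0.33],[-0.01148,-0.0352,0,0,0,0.33],[-0.01148,-0.0352,0,0,0,0.33],[-0.01148,-0.0352,0,0,0,0.33],[-0.01148,-0.0352,0,0,0,0.33],[-0.01148,-0.0352,0,0,0,0.33],[-0.01148,-0.0352,0,0,0,0.33]]' 1 >/dev/null
python3 -m crank '[[0,0,-0.03,0,0,0],[0,0,0,0,0,0],[0,0,0,0,0,0],[0,0,0,0,0,0]]' >/dev/null
python3 -c "
from h import *
pose(); survey()
c=cam('wrist');print([b for b in blobs(c,'green',50,800)])
"
```

```text
t: 14.73
ee_pos: [596.6, 65.7, 50.7]
tcp_rot: [[0.987, -0.159, -0.001], [-0.159, -0.987, -0.0], [-0.001, 0.0, -1.0]]
ft_force: [-7.5, -0.8, 10.4]
grip_width: 57.1
finger_force: 56.9
t 16.65 tcp [ 460.3 -354.3  108.5] toolx -5.0 tilt [0.001 0.001] w 85.6 ff 0.0 F [-0.7  0.1 -0.5]
gold slab72 [(array([535.1, -41.6], dtype=float32), 90.6, 41.7, np.float32(170.3))] tbl50 []
red slab72 [(array([615.3,  63.1], dtype=float32), 89.4, 41.1, np.float32(170.8))] tbl50 []
green slab72 [(array([520.6,  48.9], dtype=float32), 95.9, 46.0, np.float32(80.5))] tbl50 [(array([ 501.8, -360.6], dtype=float32), 42.9, 39.2, np.float32(178.8))]
silver slab72 [(array([628. , -27.9], dtype=float32), 87.6, 40.5, np.float32(80.9))] tbl50 []
[((286, 198), array([ 480.5, -357.4], dtype=float32), 86.2, 40.4, np.float32(174.8))]
```

```bash
python3 -m crank '[[0.001,0,-0.03,0,0,0],[0,0,-0.03,0,0,0],[0,0,-0.022,0,0,0],[0,0,0,0,0,0],[0,0,0,0,0,0]]' 1 >/dev/null
python3 -m crank '[[0,0,0,0,0,0],[0,0,0,0,0,0],[0,0,0,0,0,0],[0,0,0,0,0,0],[0,0,0,0,0,0],[0,0,0,0,0,0],[0,0,0,0,0,0]]' 0 50
python3 -m crank '[[0,0,0.03,0,0,0],[0,0,0.03,0,0,0],[0,0,0.035,0,0,0],[0.00452,0.02977,0,0,0,6.62],[0.00452,0.02977,0,0,0,6.62],[0.00452,0.02977,0,0,0,6.62],[0.00452,0.02977,0,0,0,6.62],[0.00452,0.02977,0,0,0,6.62],[0.00452,0.02977,0,0,0,6.62],[0.00452,0.02977,0,0,0,6.62],[0.00452,0.02977,0,0,0,6.62],[0.00452,0.02977,0,0,0,6.62],[0.00452,0.02977,0,0,0,6.62],[0.00452,0.02977,0,0,0,6.62],[0.00452,0.02977,0,0,0,6.62],[0.00452,0.02977,0,0,0,6.62],[0,0,-0.015,0,0,0],[0,0,0,0,0,0],[0,0,0,0,0,0]]'
python3 -c "
from h import *
pose(); survey()
c=cam('wrist')
cv2.imwrite('pics/w5.png',c['img'][:,:,::-1])
"
```

```text
t: 17.75
ee_pos: [461.8, -356.0, 28.2]
tcp_rot: [[0.996, -0.088, 0.003], [-0.088, -0.996, -0.002], [0.003, 0.002, -1.0]]
ft_force: [-0.4, -0.5, 8.4]
grip_width: 57.2
finger_force: 55.3
t: 19.33
ee_pos: [518.5, 31.4, 106.1]
tcp_rot: [[0.156, 0.988, -0.002], [0.988, -0.156, -0.001], [-0.001, -0.001, -1.0]]
ft_force: [-0.5, -1.0, -2.7]
grip_width: 57.1
finger_force: 55.4
t 19.33 tcp [518.5  31.4 106.1] toolx 81.0 tilt [-0.002 -0.001] w 57.1 ff 55.4 F [-0.5 -1.  -2.7]
gold slab72 [(array([535.1, -41.6], dtype=float32), 90.6, 41.8, np.float32(170.5))] tbl50 []
red slab72 [(array([622.,  62.], dtype=float32), 77.0, 41.1, np.float32(170.8))] tbl50 []
green slab72 [] tbl50 []
silver slab72 [(array([627.5, -28. ], dtype=float32), 86.9, 39.1, np.float32(80.4))] tbl50 []
```

View pics/w5.png

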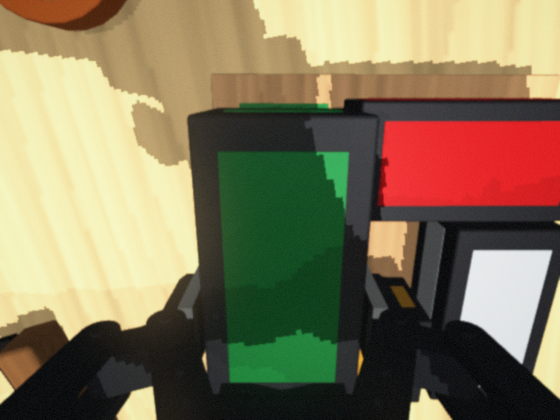

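Green is over its patch, with its right side just clear of the red carton. Nudging +1.5 mm in y and placing.

```bash
python3 -m crank '[[0,0.0015,-0.025,0,0,0],[0,0,-0.02,0,0,0],[0,0,-0.006,0,0,0],[0,0,-0.005,0,0,0],[0,0,-0.002,0,0,0],[0,0,0,0,0,0],[0,0,0,0,0,0]]'
python3 -m crank '[[0,0,0,0,0,0],[0,0,0,0,0,0],[0,0,0,0,0,0],[0,0,0,0,0,0],[0,0,0.03,0,0,0],[0,0,0.04,0,0,0],[0,0,0.04,0,0,0],[0,0,0.04,0,0,0],[-0.03,-0.02,0.03,0,0,0],[-0.03,-0.02,0.03,0,0,0],[-0.03,-0.02,0.03,0,0,0],[0,0,0,0,0,0],[0,0,0,0,0,0]]' 1 >/dev/null
python3 -c "
from h import *
pose(); c=survey()
s=cam('scene')
for col in ('red','gold','green'):
  print(col,'top',[b[:4] for b in blobs(c,col,185,30,(165,170,205,275))],'scene',[b[0] for b in blobs(s,col,170,30,(300,230,400,330))])
cv2.imwrite('pics/s2.png',np.hstack([cv2.resize(c['img'][165:280,160:230,::-1],None,fx=5,fy=5,interpolation=cv2.INTER_CUBIC),cv2.resize(s['img'][225:340,290:400,::-1],(430,575),interpolation=cv2.INTER_CUBIC)]))
"
```

```text
t: 20.02
ee_pos: [518.7, 32.1, 50.1]
tcp_rot: [[0.158, 0.987, -0.001], [0.987, -0.158, -0.001], [-0.001, -0.0, -1.0]]
ft_force: [-5.3, -1.7, 10.0]
grip_width: 57.4
finger_force: 57.2
t 21.1 tcp [439.4 -21.  279.7] toolx 80.9 tilt [ 0.004 -0.001] w 85.2 ff 0.0 F [ 1.3  0.3 -0.6]
gold slab72 [(array([536.4, -41.7], dtype=float32), 88.1, 41.5, np.float32(170.8))] tbl50 []
red slab72 [(array([615.4,  63.4], dtype=float32), 90.5, 40.6, np.float32(170.8))] tbl50 []
green slab72 [(array([521.2,  50.6], dtype=float32), 88.1, 40.8, np.float32(81.2))] tbl50 []
silver slab72 [(array([628.1, -27.7], dtype=float32), 87.5, 40.2, np.float32(81.4))] tbl50 []
red top [((185, 249), array([482.4, 275.5], dtype=float32), 47.3, 41.4)] scene [(376, 252)]
gold top [((184, 204), array([618.3, 279.6], dtype=float32), 45.4, 39.2)] scene [(338, 280)]
green top [] scene []
```

View pics/s2.png

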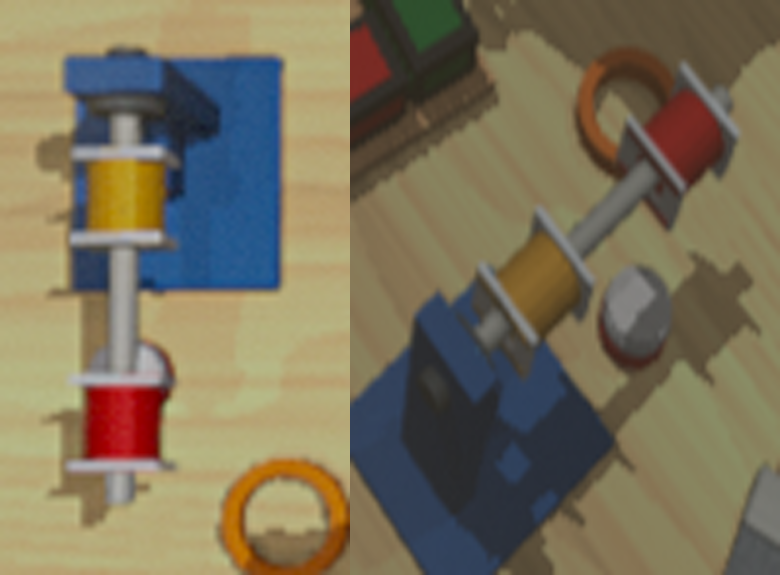

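All four cartons are within 3 mm of their slots. Two reels are on the bar: red at the free end and gold near the post. The bar's direction is about 1.7°. Hovering over the red reel.

```bash
python3 -m crank '[[0.0029,0.02,-0.002,0,0,6.72],[0.0029,0.02,-0.002,0,0,6.72],[0.0029,0.02,-0.002,0,0,6.72],[0.0029,0.02,-0.002,0,0,6.72],[0.0029,0.02,-0.002,0,0,6.72],[0.0029,0.02,-0.002,0,0,6.72],[0.0029,0.02,-0.002,0,0,6.72],[0.0029,0.02,-0.002,0,0,6.72],[0.0029,0.02,-0.002,0,0,6.72],[0.0029,0.02,-0.002,0,0,6.72],[0.0029,0.02,-0.002,0,0,6.72],[0.0029,0.02,-0.002,0,0,6.72],[0.0029,0.02,-0.002,0,0,6.72],[0.0029,0.02,-0.002,0,0,6.72],[0.0029,0.02,-0.002,0,0,6.72],[0,0,0,0,0,0],[0,0,0,0,0,0],[0,0,0,0,0,0]]' 1 >/dev/null
python3 -c "
from h import *
pose(); 
c=cam('wrist'); print('C',c['C'].round(0))
for z in (166,185): print([b for b in blobs(c,'red',z,300)],[b for b in blobs(c,'gold',z,300)])
cv2.imwrite('pics/w6.png',c['img'][:,:,::-1])
"
```

```text
t 22.7 tcp [482.4 279.9 246.6] toolx -178.3 tilt [-0.003 -0.001] w 85.4 ff 0.0 F [-0.7 -0.6 -1.3]
C [403. 278. 377.]
[((62, 306), array([550.9, 128.9], dtype=float32), 62.6, 28.8, np.float32(171.0)), ((285, 237), array([493.5, 282.3], dtype=float32), 49.4, 45.4, np.float32(0.2))] []
[((62, 306), array([537.6, 142.3], dtype=float32), 56.9, 26.2, np.float32(171.0)), ((285, 237), array([485.4, 281.9], dtype=float32), 44.9, 41.3, np.float32(0.2))] []
```

View pics/w6.png

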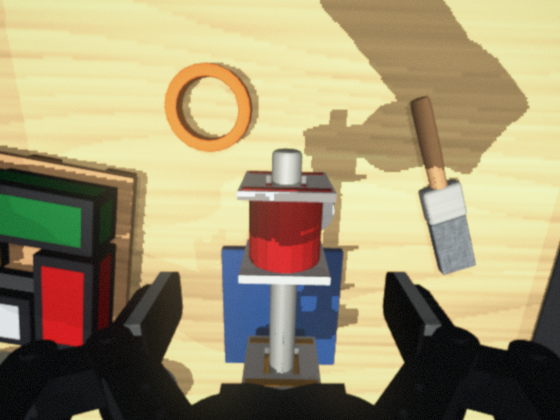

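The red drum is at (285,237) on the bar, with nothing beside it, and y is about 281. Descending and gripping the drum.

```bash
python3 -m crank '[[0,0.001,-0.03,0,0,0],[0,0,-0.03,0,0,0],[0,0,-0.025,0,0,0],[0,0,0,0,0,0],[0,0,0,0,0,0],[0,0,0,0,0,0]]' 1
python3 -m crank '[[0,0,0,0,0,0],[0,0,0,0,0,0],[0,0,0,0,0,0],[0,0,0,0,0,0],[0,0,0,0,0,0],[0,0,0,0,0,0],[0,0,0,0,0,0],[0,0,0,0,0,0]]' 0 40
python3 -c "
from h import *
pose(); 
c=cam('wrist'); cv2.imwrite('pics/w7.png',c['img'][:,:,::-1])"
```

```text
t: 23.25
ee_pos: [483.5, 281.4, 164.3]
tcp_rot: [[-1.0, -0.031, 0.001], [-0.031, 1.0, 0.001], [-0.001, 0.001, -1.0]]
ft_force: [-0.7, -1.0, 0.3]
grip_width: 85.1
finger_force: 0.0
t: 23.92
ee_pos: [483.4, 281.2, 164.3]
tcp_rot: [[-1.0, -0.031, 0.002], [-0.031, 1.0, 0.0], [-0.002, 0.0, -1.0]]
ft_force: [-1.5, -0.5, 6.5]
grip_width: 45.7
finger_force: 39.9
t 23.92 tcp [483.4 281.2 164.3] toolx -178.2 tilt [0.002 0.   ] w 45.7 ff 39.9 F [-1.5 -0.5  6.5]
```

View pics/w7.png

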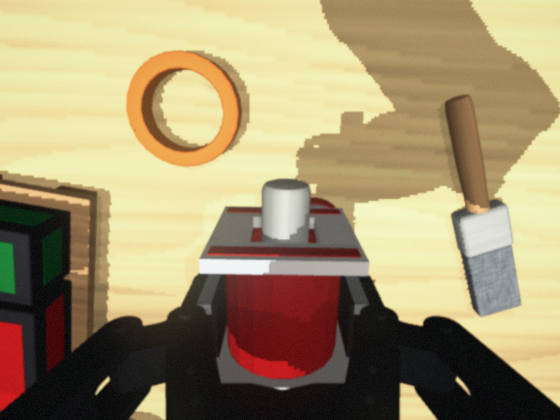

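```bash
python3 -m crank '[[0,0,0.002,0,0,0],[0,0,0.002,0,0,0],[0,0,0,0,0,0],[0,0,0,0,0,0]]'
python3 -m crank '[[-0.01,-0.0003,0,0,0,0],[-0.01,-0.0003,0,0,0,0],[-0.01,-0.0003,0,0,0,0],[-0.01,-0.0003,0,0,0,0]]'
python3 -m crank '[[-0.015,-0.0005,0,0,0,0],[-0.015,-0.0004,0,0,0,0],[-0.015,-0.0005,0,0,0,0],[-0.015,-0.0004,0,0,0,0],[-0.015,-0.0005,0,0,0,0],[0,0,0,0,0,0],[0,0,0,0,0,0]]'
python3 -c "
from h import *
c=cam('wrist'); cv2.imwrite('pics/w8.png',c['img'][:,:,::-1])
c=cam('top'); print([b[:2] for b in blobs(c,'gold',166,30,(165,170,205,275))])"
```

```text
t: 24.3
ee_pos: [482.7, 281.0, 167.0]
tcp_rot: [[-1.0, -0.031, -0.0], [-0.031, 1.0, -0.0], [0.0, -0.0, -1.0]]
ft_force: [0.6, -0.1, -1.5]
grip_width: 45.8
finger_force: 40.9
t: 24.63
ee_pos: [441.0, 279.7, 167.0]
tcp_rot: [[-0.999, -0.032, -0.001], [-0.032, 0.999, -0.0], [0.001, -0.0, -1.0]]
ft_force: [0.8, -1.0, -1.6]
grip_width: 45.5
finger_force: 40.9
t: 25.22
ee_pos: [366.9, 277.6, 167.4]
tcp_rot: [[-0.999, -0.033, 0.0], [-0.033, 0.999, -0.0], [-0.0, -0.0, -1.0]]
ft_force: [1.6, 0.9, -2.0]
grip_width: 46.1
finger_force: 40.9
[((185, 204), array([620.5, 282.3], dtype=float32))]
```

View pics/w8.png

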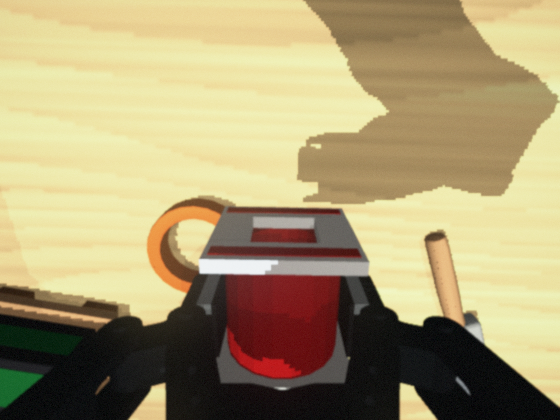

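Red is off the bar cleanly. Checking the cartons, then carrying it over the red carton.

```bash
python3 -m crank '[[0,0,0.03,0,0,0],[0,0,0.03,0,0,0],[0.0248,-0.0214,0,0,0,-1.08],[0.0248,-0.0214,0,0,0,-1.08],[0.0248,-0.0214,0,0,0,-1.08],[0.0248,-0.0214,0,0,0,-1.08],[0.0248,-0.0214,0,0,0,-1.08],[0.0248,-0.0214,0,0,0,-1.08],[0.0248,-0.0214,0,0,0,-1.08],[0.0248,-0.0214,0,0,0,-1.08],[0.0248,-0.0214,0,0,0,-1.08],[0.0248,-0.0214,0,0,0,-1.08],[0,0,-0.03,0,0,0],[0,0,-0.03,0,0,0],[0,0,-0.03,0,0,0],[0,0,0,0,0,0],[0,0,0,0,0,0],[0,0,0,0,0,0]]'
python3 -c "
from h import *
pose(); survey()
c=cam('wrist'); cv2.imwrite('pics/w9.png',c['img'][:,:,::-1])
print(blobs(c,'red',72,300))"
```

```text
t: 26.82
ee_pos: [617.1, 63.9, 138.4]
tcp_rot: [[-0.988, 0.157, 0.002], [0.157, 0.988, 0.001], [-0.002, 0.001, -1.0]]
ft_force: [0.9, -0.2, -1.4]
grip_width: 45.8
finger_force: 41.9
t 26.82 tcp [617.1  63.9 138.4] toolx 171.0 tilt [0.002 0.001] w 45.8 ff 41.9 F [ 0.9 -0.2 -1.4]
gold slab72 [] tbl50 []
red slab72 [] tbl50 []
green slab72 [(array([524.2,  75.3], dtype=float32), 38.7, 38.4, np.float32(171.8))] tbl50 []
silver slab72 [(array([627.2, -31.7], dtype=float32), 79.5, 39.7, np.float32(80.4))] tbl50 []
[((283, 327), array([688.5,  52.9], dtype=float32), 81.8, 72.9, np.float32(169.9)), ((305, 252), array([634.3,  76.3], dtype=float32), 67.0, 5.1, np.float32(79.7)), ((283, 235), array([621.1,  64.5], dtype=float32), 37.8, 7.9, np.float32(81.0)), ((284, 210), array([605.6,  67.6], dtype=float32), 65.4, 2.7, np.float32(80.1)), ((280, 180), array([587.5,  67.6], dtype=float32), 40.8, 30.3, np.float32(81.0))]
```

View pics/w9.png

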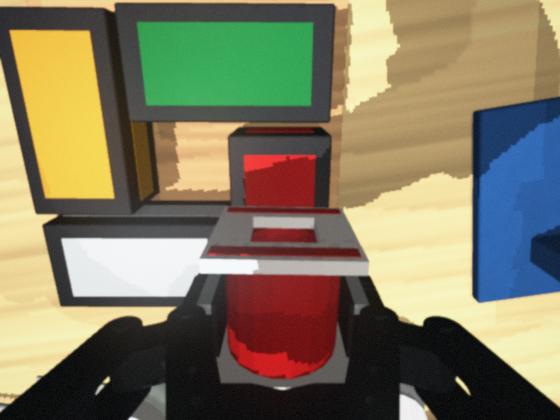

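The layer is intact, and the red label (280,180) lines up with the held reel (284,235). Lowering.

```bash
python3 -m crank '[[-0.001,0,-0.02,0,0,0],[0,0,-0.012,0,0,0],[0,0,-0.004,0,0,0],[0,0,-0.002,0,0,0],[0,0,-0.002,0,0,0],[0,0,0,0,0,0],[0,0,0,0,0,0]]'
```

```text
t: 27.5
ee_pos: [615.3, 63.7, 97.7]
tcp_rot: [[-0.988, 0.156, 0.001], [0.156, 0.988, 0.0], [-0.001, 0.0, -1.0]]
ft_force: [-0.6, 0.4, -1.7]
grip_width: 45.9
finger_force: 42.0
```

```bash
python3 -m crank '[[0,0,-0.001,0,0,0],[0,0,0,0,0,0],[0,0,0,0,0,0]]';python3 -m crank '[[0,0,-0.001,0,0,0],[0,0,0,0,0,0],[0,0,0,0,0,0]]'
```

```text
t: 27.75
ee_pos: [615.4, 63.7, 97.4]
tcp_rot: [[-0.988, 0.156, 0.002], [0.156, 0.988, 0.0], [-0.002, 0.0, -1.0]]
ft_force: [-2.0, 0.1, 5.1]
grip_width: 46.1
finger_force: 42.4
t: 28.0
ee_pos: [615.4, 63.7, 97.4]
tcp_rot: [[-0.988, 0.157, 0.002], [0.157, 0.988, -0.0], [-0.002, -0.0, -1.0]]
ft_force: [-4.1, -1.5, 11.7]
grip_width: 45.6
finger_force: 43.2
```

```bash
python3 -m crank '[[0,0,0,0,0,0],[0,0,0,0,0,0],[0,0,0,0,0,0],[0,0,0,0,0,0],[0,0,0.02,0,0,0],[0,0,0.04,0,0,0],[0,0,0.04,0,0,0],[0,0,0.04,0,0,0],[0,0,0.008,0,0,0],[0.0007,0.0314,0,0,0,1.53],[0.0007,0.0314,0,0,0,1.53],[0.0007,0.0314,0,0,0,1.53],[0.0007,0.0314,0,0,0,1.53],[0.0007,0.0314,0,0,0,1.53],[0.0007,0.0314,0,0,0,1.53],[0.0007,0.0314,0,0,0,1.53],[0,0,0,0,0,0],[0,0,0,0,0,0],[0,0,0,0,0,0]]' 1 >/dev/null
python3 -c "
from h import *
pose(); survey()
c=cam('top'); print(blobs(c,'red',99,30,(238,185,315,260)))
c=cam('wrist'); cv2.imwrite('pics/w10.png',c['img'][:,:,::-1])
print(blobs(c,'gold',166,300),blobs(c,'gold',185,300))"
```

```text
t 29.58 tcp [619.8 282.6 242.4] toolx -178.3 tilt [-0.    -0.001] w 85.2 ff 0.0 F [ 0.4 -1.2 -0.5]
gold slab72 [(array([534.8, -41.4], dtype=float32), 91.0, 41.7, np.float32(170.8))] tbl50 []
red slab72 [(array([619.7,  65.6], dtype=float32), 46.5, 42.0, np.float32(79.1))] tbl50 []
green slab72 [(array([521.4,  50.5], dtype=float32), 88.2, 40.5, np.float32(81.4))] tbl50 []
silver slab72 [(array([627.6, -27.6], dtype=float32), 87.5, 40.1, np.float32(81.3))] tbl50 []
[((257, 220), array([575.7,  67.5], dtype=float32), 40.5, 14.3, np.float32(78.6)), ((258, 207), array([616.8,  64. ], dtype=float32), 45.6, 41.3, np.float32(79.1))]
[((200, 379), array([744.7, 224.7], dtype=float32), 45.2, 20.4, np.float32(91.7)), ((284, 235), array([628.9, 282.9], dtype=float32), 50.5, 46.4, np.float32(1.1))] [((200, 379), array([725.9, 229.7], dtype=float32), 41.0, 18.5, np.float32(91.7)), ((284, 235), array([620.8, 282.6], dtype=float32), 45.8, 42.2, np.float32(1.1))]
```

View pics/w10.png

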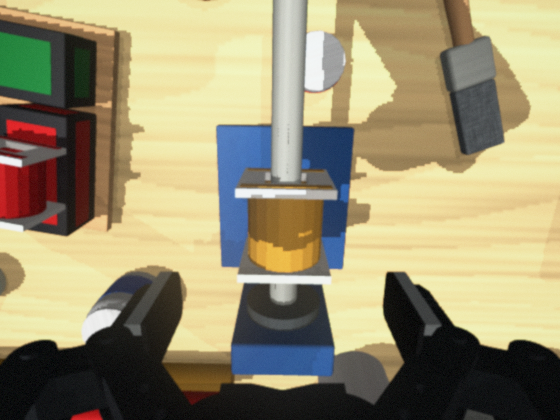

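The red reel sits at (617,64), centred on its carton. The gold drum is at (284,235), lined up with the gripper. Descending and gripping.

```bash
python3 -m crank '[[0,0,-0.03,0,0,0],[0,0,-0.03,0,0,0],[0,0,-0.018,0,0,0],[0,0,0,0,0,0],[0,0,0,0,0,0],[0,0,0,0,0,0]]' 1
python3 -m crank '[[0,0,0,0,0,0],[0,0,0,0,0,0],[0,0,0,0,0,0],[0,0,0,0,0,0],[0,0,0,0,0,0],[0,0,0,0,0,0],[0,0,0,0,0,0],[0,0,0,0,0,0]]' 0 40
python3 -m crank '[[0,0,0.002,0,0,0],[0,0,0.002,0,0,0],[0,0,0,0,0,0],[0,0,0,0,0,0]]'
python3 -m crank '[[-0.01,-0.0003,0,0,0,0],[-0.01,-0.0003,0,0,0,0],[-0.01,-0.0003,0,0,0,0],[-0.01,-0.0003,0,0,0,0]]'
```

```text
t: 30.23
ee_pos: [620.8, 283.3, 166.6]
tcp_rot: [[-1.0, -0.029, 0.002], [-0.029, 1.0, 0.001], [-0.002, 0.001, -1.0]]
ft_force: [0.3, 0.2, 0.4]
grip_width: 85.0
finger_force: 0.0
t: 30.9
ee_pos: [620.2, 283.6, 166.2]
tcp_rot: [[-1.0, -0.03, 0.001], [-0.03, 1.0, 0.0], [-0.001, 0.0, -1.0]]
ft_force: [-0.4, -0.9, 6.5]
grip_width: 45.7
finger_force: 41.8
t: 31.23
ee_pos: [619.5, 283.3, 168.7]
tcp_rot: [[-1.0, -0.03, -0.001], [-0.03, 1.0, -0.0], [0.001, -0.0, -1.0]]
ft_force: [0.5, -0.3, -1.6]
grip_width: 45.6
finger_force: 41.4
t: 31.57
ee_pos: [579.0, 282.0, 168.6]
tcp_rot: [[-1.0, -0.03, -0.001], [-0.03, 1.0, -0.0], [0.001, -0.0, -1.0]]
ft_force: [-0.6, -1.1, -2.6]
grip_width: 45.4
finger_force: 41.4
```

```bash
python3 -m crank '[[-0.0195,-0.0006,0,0,0,0],[-0.0195,-0.0006,0,0,0,0],[-0.0195,-0.0006,0,0,0,0],[-0.0195,-0.0006,0,0,0,0],[-0.0195,-0.0006,0,0,0,0]]'
python3 -m crank '[[-0.0195,-0.0006,0,0,0,0],[-0.0195,-0.0006,0,0,0,0],[-0.0195,-0.0006,0,0,0,0],[-0.0195,-0.0006,0,0,0,0],[-0.0195,-0.0006,0,0,0,0],[-0.0195,-0.0006,0,0,0,0],[0,0,0,0,0,0],[0,0,0,0,0,0],[0,0,0.03,0,0,0],[0,0,0.03,0,0,0],[0,0,0,0,0,0],[0,0,0,0,0,0]]'
python3 -c "
from h import *
survey()
c=cam('wrist'); cv2.imwrite('pics/w11.png',c['img'][:,:,::-1])"
```

```text
t: 31.98
ee_pos: [481.1, 279.0, 168.9]
tcp_rot: [[-1.0, -0.03, -0.0], [-0.03, 1.0, 0.0], [0.0, 0.0, -1.0]]
ft_force: [0.0, -0.0, -2.3]
grip_width: 45.6
finger_force: 41.4
t: 32.98
ee_pos: [367.1, 276.3, 230.3]
tcp_rot: [[-1.0, -0.028, 0.003], [-0.028, 1.0, 0.003], [-0.004, 0.002, -1.0]]
ft_force: [-0.7, -0.6, -1.4]
grip_width: 45.6
finger_force: 42.0
gold slab72 [(array([535.1, -41.6], dtype=float32), 90.6, 41.9, np.float32(170.5))] tbl50 []
red slab72 [(array([619.7,  65.6], dtype=float32), 46.5, 42.0, np.float32(79.1))] tbl50 []
green slab72 [(array([521.7,  50.5], dtype=float32), 88.2, 41.5, np.float32(81.4))] tbl50 []
silver slab72 [(array([628. , -27.9], dtype=float32), 87.6, 40.5, np.float32(80.9))] tbl50 []
```

```bash
python3 -m crank '[[0.0167,-0.0317,0,0,0,-1.08],[0.0167,-0.0317,0,0,0,-1.08],[0.0167,-0.0317,0,0,0,-1.08],[0.0167,-0.0317,0,0,0,-1.08],[0.0167,-0.0317,0,0,0,-1.08],[0.0167,-0.0317,0,0,0,-1.08],[0.0167,-0.0317,0,0,0,-1.08],[0.0167,-0.0317,0,0,0,-1.08],[0.0167,-0.0317,0,0,0,-1.08],[0.0167,-0.0317,0,0,0,-1.08],[0,0,-0.03,0,0,0],[0,0,-0.03,0,0,0],[0,0,-0.03,0,0,0],[0,0,0,0,0,0],[0,0,0,0,0,0],[0,0,0,0,0,0]]'
python3 -c "
from h import *
survey()
c=cam('wrist'); cv2.imwrite('pics/w12.png',c['img'][:,:,::-1])
print([b[:2] for b in blobs(c,'gold',72,300)])"
```

```text
t: 34.42
ee_pos: [532.7, -41.0, 139.5]
tcp_rot: [[-0.988, 0.157, 0.0], [0.157, 0.988, 0.0], [-0.0, 0.0, -1.0]]
ft_force: [-0.3, 0.1, -1.1]
grip_width: 45.6
finger_force: 41.8
gold slab72 [] tbl50 []
red slab72 [(array([619.6,  65.6], dtype=float32), 46.5, 42.1, np.float32(78.9))] tbl50 []
green slab72 [(array([521.8,  50.6], dtype=float32), 87.9, 41.9, np.float32(81.0))] tbl50 []
silver slab72 [(array([628.7, -24.5], dtype=float32), 81.1, 40.1, np.float32(81.7))] tbl50 []
[((283, 318), array([598.7, -51. ], dtype=float32)), ((301, 244), array([545. , -30.6], dtype=float32)), ((283, 229), array([533.2, -40.3], dtype=float32)), ((284, 184), array([505.9, -35.4], dtype=float32))]
```

View pics/w12.png

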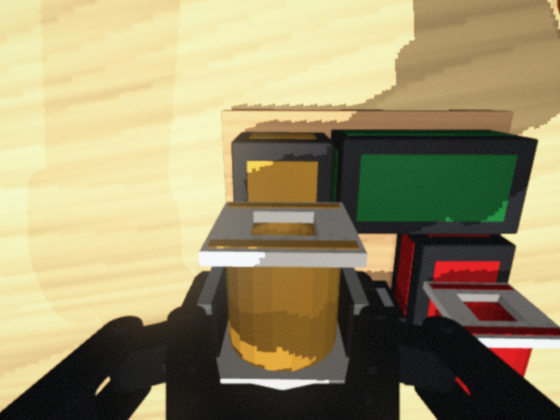

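The gold reel is lined up with the gold label (284,184). Lowering.

```bash
python3 -m crank '[[0.002,-0.0005,-0.02,0,0,0],[0,0,-0.014,0,0,0],[0,0,-0.003,0,0,0],[0,0,-0.002,0,0,0],[0,0,0,0,0,0],[0,0,0,0,0,0]]'; python3 -m crank '[[0,0,-0.001,0,0,0],[0,0,0,0,0,0],[0,0,0,0,0,0]]';python3 -m crank '[[0,0,-0.001,0,0,0],[0,0,0,0,0,0],[0,0,0,0,0,0]]'
```

```text
t: 35.02
ee_pos: [535.0, -41.8, 101.2]
tcp_rot: [[-0.987, 0.158, 0.002], [0.158, 0.987, -0.0], [-0.002, 0.0, -1.0]]
ft_force: [0.0, -0.2, -2.7]
grip_width: 45.4
finger_force: 41.9
t: 35.27
ee_pos: [534.5, -42.0, 99.5]
tcp_rot: [[-0.987, 0.158, 0.001], [0.158, 0.987, -0.0], [-0.001, 0.0, -1.0]]
ft_force: [-0.7, 0.3, -1.1]
grip_width: 45.5
finger_force: 41.9
t: 35.52
ee_pos: [534.5, -41.9, 99.3]
tcp_rot: [[-0.987, 0.158, 0.001], [0.158, 0.987, -0.001], [-0.001, -0.001, -1.0]]
ft_force: [-1.4, 0.7, 10.0]
grip_width: 45.7
finger_force: 42.8
```

```bash
python3 -m crank '[[0,0,0,0,0,0],[0,0,0,0,0,0],[0,0,0,0,0,0],[0,0,0,0,0,0],[0,0,0.02,0,0,0],[0,0,0.04,0,0,0],[0,0,0.04,0,0,0],[0,0,0.04,0,0,0],[0,-0.03,0.02,0,0,0],[0,-0.03,0.02,0,0,0],[0,-0.03,0.02,0,0,0],[0,-0.03,0,0,0,0],[0,-0.03,0,0,0,0],[0,-0.03,0,0,0,0],[0,0,0,0,0,0],[0,0,0,0,0,0],[0,0,0,0,0,0],[0,0,0,0,0,0],[0,0,0,0,0,0],[0,0,0,0,0,0]]' 1 >/dev/null
python3 -c "
from h import *
pose(); c=survey()
for k in('red','gold'): print([b[:4] for b in blobs(c,k,99,30,(238,185,315,260))])
s=cam('scene')
cv2.imwrite('pics/f.png',np.hstack([cv2.resize(c['img'][180:265,160:320,::-1],None,fx=2.5,fy=2.5),cv2.resize(s['img'][190:275,240:340,::-1],(250,212))]))"
```

```text
t 37.18 tcp [ 534.5 -220.7  298.2] toolx 171.0 tilt [0. 0.] w 85.9 ff 0.0 F [ 0.5 -0.  -0.1]
gold slab72 [(array([534.1, -41.7], dtype=float32), 45.6, 43.4, np.float32(80.5))] tbl50 []
red slab72 [(array([619.6,  65.6], dtype=float32), 46.5, 42.1, np.float32(78.9))] tbl50 []
green slab72 [(array([521.4,  50.4], dtype=float32), 88.6, 40.7, np.float32(80.5))] tbl50 []
silver slab72 [(array([628. , -27.9], dtype=float32), 87.6, 40.5, np.float32(80.9))] tbl50 [(array([ 515.9, -359. ], dtype=float32), 228.5, 94.6, np.float32(2.2))]
[((257, 220), array([575.7,  67.5], dtype=float32), 40.5, 14.3), ((258, 207), array([616.7,  64. ], dtype=float32), 45.6, 41.4)]
[((289, 245), array([496.1, -34.3], dtype=float32), 38.8, 11.6), ((291, 233), array([532.8, -41.4], dtype=float32), 44.8, 42.7), ((293, 222), array([570.4, -47.2], dtype=float32), 39.6, 14.6)]
```

View pics/f.png

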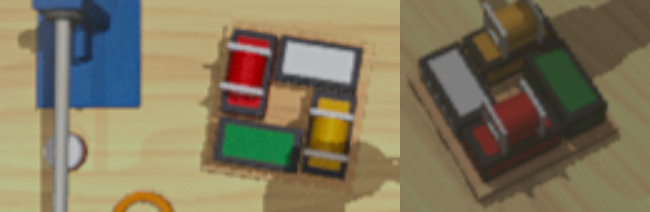

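The pinwheel is complete, both reels are centred on their cartons, and the bar is empty. Handing in.

```bash
python3 -c "
from workcell import bot
print(bot.job_done())"
```

```text
the job is handed in; nothing more can be done
None
```

The four cartons are on the slab in the pinwheel layer, within about 3 mm of their patches. The red and gold reels sit centred on their own cartons, with no green reel present, and the job is handed in (no verdict was returned).

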